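Nest three pans on the pantry hook

ROBOT

A 6-joint arm with a two-finger parallel gripper is mounted at the origin on the work surface. World frame = base frame: x ahead of the robot, y to its left, z up, the work surface at z = 0. Lengths are in m, angles in rad, forces in N, time in s.
With the tool pointing down it reaches from about 0.375 to 0.9 m from the base axis. Payload 3.1 kg.
Tool frame: the origin (TCP) lies between the finger pads; the fingertips stand robot.tip_extent ahead of it and the grasp point (between the pads) lies 3 mm ahead of it (robot.tip_extent is the distance from the TCP to the fingertips, in m); z points along the fingers, x is the direction in which the jaws open and shut, and the axes are right-handed (so a half turn about z gives the same grasp; the last joint's range is limited). The gripper opens to 87 mm and grips with 3 to 60 N. Pads are 19 mm wide; open, the fingers measure 117 mm over their backs; the gripper's body (75 mm by 190 mm) begins 51 mm behind the grasp point.
Start: joints at [1.071, 0.527, 1.433, -0, 1.181, -0.178], TCP at [0.197, 0.593, 0.245] pointing down, gripper open.
Joint ranges: [-3.08, 3.08], [-0.75, 2.2], [0.22, 2.44], [-1.43, 4.57], [0, 2.65], [-2.85, 2.85]. Speed limits (rad/s): [2.79, 2.79, 3.14, 3.14, 3.14, 3.14].

INTERFACE

Orientations are given as a unit quaternion [x, y, z, w].
In Python, from rig import robot, cams gives the robot as it stands.
- The arm moves only by the tool carry_out, never from a script. Its argument "steps" is a list of rows, each a list of 3 entries, a list of its own where there are three numbers: the shift along the world's x, y, z in cm, then the turn about the world's z in degrees, then the closure, from 0 (fully open) to 1 (shut). In form: [[[dx, dy, dz], spin, fingers], ...]. A call has 1 to 10 rows; each row shifts and turns the pose as measured when the row begins; what a row does not reach is not made up. A row lasts 1/10 s, in which the tool goes at most 50 mm and 8.59 degrees, less where a joint would pass 70% of its speed; a pose out of reach is approached as far as the arm can. A call with a gripper value outside its range is refused whole. The fingers move at their own pace and stop on an object; "squeeze" is the grip in N (left out, the last holds). Time passes only in rows, so rows that do not move let the fingers close. It gives the time, the measured TCP pose, the force and the opening at its end, in the units of the state.
- robot.get_obs(): the state, without advancing time (a new reading comes with each control period).
- cams.camera(name): name is "side" or "top"; returns a dict with "pixels" (420x560x3 uint8, red, green, blue), "fx", "fy", "cx", "cy" (pixels), "eye" and "rotation" of the camera in the world. Camera axes: x right, y up, looking along -z (the intrinsics and any distortion apply to the point x, -y, -z); pixel columns grow to the right and rows downward; lengths in m; the calibration is good to about 2 mm. A picture is of the moment at which its call begins. There is no depth.
- robot.hand_in(): hands the job in, once; it reports no verdict.
The state is a dict: "time": time; "q": joint angles; "joint_velocities": joint speeds; "joint_torque": joint torques, N m; "position": TCP position; "tool_rot": TCP orientation; "ft_force": force on the tool from outside, world axes, zero at the start; "moment": the same for the moment, N m; "grip_width": finger opening in m.
Only numpy, scipy, OpenCV 4.12 (cv2) and the standard library are available. Lean on these libraries where they do the work, as an engineer would, in place of code of your own. Each camera call takes 0.05 s, during which the arm holds its last target. There are 200 camera calls.

TASK

Take the three steel pans out of the wooden rack and hang them by their handle eyes on the hook, one at a time with the largest first, then the middle one, then the smallest, every pan facing as it did in the rack (open side away from the post). Push each smaller pan back along the hook until its floor sits inside the mouth of the pan behind it, and let all three hang still. Leave the handle-less tin in the rack and everything else on the counter where it is.

Things in the scene. Friction and masses are not known exactly. Their poses are not given: they have to be found in the camera images.
- pan_large: The largest of three round steel pans: dish 112 mm across, 38 mm deep, wall 3 mm, on edge in the rack, handle straight up. Origin on the dish's axis in the handle's plane, at start 87 mm above the table. +x: the axis, out through the closed floor (floor at x=+17 mm, open rim at x=-21 mm); +z: up the handle. Hangs in this same attitude. Mass 0.34 kg, varies by a quarter.
- pan_large_eye (a point): Top of the largest pan's hanging eye (underside of its roof), 104 mm above the body origin along z; axes as the pan's. Eye of 14 mm wide strap: free opening 34 mm wide in y and 37 mm high below this point; the roof falls 40 degrees to both sides, so it centres on a rod. Below it a shank 18 mm wide in y, 6 mm thick in x.
- pan_large_grip (a point): Centre of the largest pan's wooden end grip above the eye, 26 mm above the eye's top; axes as the pan's. The grip is 24 mm wide in y, 14 mm thick in x, from 24 mm below to 22 mm above this point; the eye's steel begins 22 mm below. Pinched from above across y, the eye stays free for the hook.
- pan_medium: The middle-sized of three round steel pans: dish 84 mm across, 38 mm deep, wall 3 mm, on edge in the rack, handle straight up. Origin on the dish's axis in the handle's plane, at start 72 mm above the table. +x: the axis, out through the closed floor (floor at x=+17 mm, open rim at x=-21 mm); +z: up the handle. Hangs in this same attitude. Mass 0.24 kg, varies by a quarter.
- pan_medium_eye (a point): Top of the middle-sized pan's hanging eye (underside of its roof), 104 mm above the body origin along z; axes as the pan's. Eye of 14 mm wide strap: free opening 34 mm wide in y and 37 mm high below this point; the roof falls 40 degrees to both sides, so it centres on a rod. Below it a shank 18 mm wide in y, 6 mm thick in x.
- pan_medium_grip (a point): Centre of the middle-sized pan's wooden end grip above the eye, 26 mm above the eye's top; axes as the pan's. The grip is 24 mm wide in y, 14 mm thick in x, from 24 mm below to 22 mm above this point; the eye's steel begins 22 mm below. Pinched from above across y, the eye stays free for the hook.
- pan_small: The smallest of three round steel pans: dish 56 mm across, 38 mm deep, wall 3 mm, on edge in the rack, handle straight up. Origin on the dish's axis in the handle's plane, at start 55 mm above the table. +x: the axis, out through the closed floor (floor at x=+17 mm, open rim at x=-21 mm); +z: up the handle. Hangs in this same attitude. Mass 0.16 kg, varies by a quarter.
- pan_small_eye (a point): Top of the smallest pan's hanging eye (underside of its roof), 104 mm above the body origin along z; axes as the pan's. Eye of 14 mm wide strap: free opening 34 mm wide in y and 37 mm high below this point; the roof falls 40 degrees to both sides, so it centres on a rod. Below it a shank 18 mm wide in y, 6 mm thick in x.
- pan_small_grip (a point): Centre of the smallest pan's wooden end grip above the eye, 26 mm above the eye's top; axes as the pan's. The grip is 24 mm wide in y, 14 mm thick in x, from 24 mm below to 22 mm above this point; the eye's steel begins 22 mm below. Pinched from above across y, the eye stays free for the hook.
- hook: Fixed dark steel hook stand: round foot 110 mm wide and 14 mm high, post 20 mm thick and 210 mm high; origin under the post's axis on the table. One round arm leaves the post along this body's -x (towards the robot; yaw varies).
- hook_arm (a point): On the post's axis at the arm's centre line, 190 mm above the table; axes as the hook's. The arm is a level 10 mm rod from here along -x to x=-120 mm, then turns up. Hung, a pan's eye top is 6.5 mm above the centre line, its +x along the hook's +x. The largest pan meets the post with its origin at x=-27 mm; each next pan's shank meets the rim behind it at 24 mm spacing.
- hook_tip (a point): Centre of the arm's upturned blunt end (10 mm thick), 129 mm out along -x from the post's axis and 8 mm above the arm's centre line, so its top is 13 mm above that line.
- rack: Fixed wooden rack 250 mm long in x, 90 mm wide; origin under its centre. Four slots along x at -84, -28, 28, 84 mm between pairs of upright dowels (8 mm thick, 85 mm high, 22 mm either side of the middle line). Three hold the pans, one the tin, in any order, all with +x along the rack's +x. They lift straight up; above the dowels the slots are open to both y sides.
- cake_tin: handle-less round steel tin, 90 mm across and 38 mm deep, standing on its rim edge in one of the rack's four slots; origin at its centre. Bystander, stays in its slot.
- ramekin: white bowl, 84 mm wide, 35 mm high, in front between rack and hook; origin under its centre. Bystander.
- spoon: wooden spoon 200 mm long lying flat between rack and hook; origin on its underside. Bystander.
- mug: white mug 80 mm wide, 90 mm high, at the left; origin under its centre. Bystander.
- jar: glass jar 90 mm wide, 120 mm high, at the right; origin under its centre. Bystander.
- shaker: small white jar with steel cap, 56 mm wide, 90 mm high, at the left; origin under its centre. Bystander.
- trivet: cork disc 100 mm wide, 12 mm thick, at the right; origin under its centre. Bystander.

How it is judged:
By the outcome, as a careful person would: the job done as asked, in the order asked, and still so for the second after the job is handed in, with the robot touching nothing.
It also fails if it takes over 72 s, if anything falls off the work surface, if the arm or the gripper's body presses on something with over 40 N, if the wrist force passes 120 N, or if a joint passes its speed limit or range.

## Working session

There is one attempt and no reset: what is moved stays moved. The work goes in short steps, Python scripts to look and compute and a tool call to move; the robot and the scene stay as the last step left them, time stands still between calls to the robot, and variables do not carry over. Pictures are saved under pics/ and viewed, about 8 in all and at most 12, crops included, and the job is handed in when it is done.

Besides the shell and the picture viewer there is one more tool, called after ">>>" in YAML: its name, and indented under it one key for each argument. carry_out: Moves the arm, as the interface text tells. Its arguments: {"type":"object","properties":{"steps":{"type":"array"},"squeeze":{"type":"number"}},"required":["steps"]}

```bash
mkdir -p pics
cat > h.py <<'E'
from rig import robot, cams
import numpy as np, cv2
def snap(n,f=None):
    c=cams.camera(n)
    if f: cv2.imwrite('pics/'+f,c['pixels'][:,:,::-1])
    return c
def proj(c,p):
    v=np.array(c['rotation']).T@(np.array(p)-np.array(c['eye']))
    return (c['cx']+c['fx']*v[0]/-v[2], c['cy']+c['fy']*(-v[1])/-v[2])
def ray(c,u,v):
    d=np.array([(u-c['cx'])/c['fx'],-(v-c['cy'])/c['fy'],-1.])
    return np.array(c['eye']),np.array(c['rotation'])@d
def onz(c,u,v,z):
    e,d=ray(c,u,v); return e+d*(z-e[2])/d[2]
def tri(c1,p1,c2,p2):
    e1,d1=ray(c1,*p1);e2,d2=ray(c2,*p2)
    s=np.linalg.lstsq(np.c_[d1,-d2],e2-e1,rcond=None)[0]
    a=e1+d1*s[0];b=e2+d2*s[1]
    return (a+b)/2,np.linalg.norm(a-b)
E
python3 - <<'E'
from h import *
for n in('top','side'):
    c=snap(n,n+'0.png'); print(n,[k for k in c],c['fx'],c['fy'],c['cx'],c['cy'],c['eye'],np.round(c['rotation'],3).tolist(),{k:c[k] for k in c if 'dist' in k})
o=robot.get_obs(); print(o,robot.tip_extent)
E
```

```text
top ['pixels', 'fx', 'fy', 'cx', 'cy', 'eye', 'rotation'] 503.20067045587666 503.20067045587666 270.05935454567305 203.20136638018081 [ 0.21187407 -0.01729246  1.5115998 ] [-0.074, 0.078, 0.727, -0.678] {}
side ['pixels', 'fx', 'fy', 'cx', 'cy', 'eye', 'rotation'] 434.1542174376524 434.1542174376524 280.42516604069147 212.34876119425797 [ 0.09070514 -1.13934917  0.84354772] [0.487, -0.089, -0.154, 0.855] {}
{'time': 0.1, 'q': array([ 1.07151134e+00,  5.28386939e-01,  1.43381376e+00,  1.64926475e-05,
        1.18140922e+00, -1.78528733e-01]), 'joint_velocities': array([-0.00074653, -0.00149268, -0.0040099 , -0.00063319,  0.00037372,
        0.00066051]), 'joint_torque': array([-1.00376237e-03, -4.40989673e+01, -1.77149713e+01,  6.34321547e-02,
        5.33908547e-02, -5.40663791e-05]), 'position': array([0.19672608, 0.59255705, 0.24364842]), 'tool_rot': array([ 8.10952820e-01,  5.85110678e-01, -9.13047917e-04,  4.28653254e-04]), 'ft_force': array([-0.42468791, -0.73083393, -0.76159107]), 'moment': array([-0.01622581, -0.00504179,  0.03453205]), 'grip_width': 0.08692860832997269} 0.022
```

View pics/top0.png

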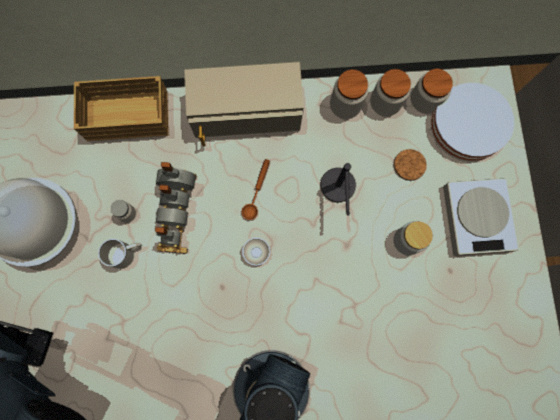

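View pics/side0.png

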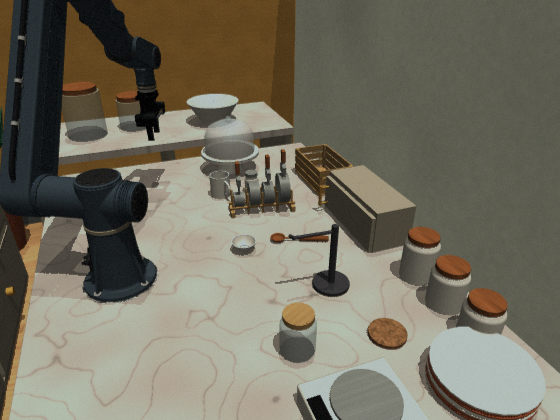

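The top view shows the rack at px (172,210) with grips at about (167,165), (160,188), (159,230). The hook foot is at (338,185). The side view shows the grips at (238,170), (268,160), (283,155) and the post top at (335,228). Next I'll fix the quaternion rotation and look at enlarged crops.

```bash
sed -i "s/    return c$/    from scipy.spatial.transform import Rotation as R\n    c['rotation']=R.from_quat(c['rotation']).as_matrix(); return c/" h.py
python3 - <<'E'
from h import *
t=snap('top');s=snap('side')
o=robot.get_obs();print(proj(t,o['position']),proj(s,o['position']),proj(t,[0,0,0]),proj(s,[0,0,0]))
def crop(c,u,v,w,h,k): return cv2.resize(c['pixels'][v:v+h,u:u+w,::-1],None,fx=k,fy=k,interpolation=cv2.INTER_CUBIC)
a=np.hstack([crop(t,140,155,66,105,5.7),crop(t,308,155,66,105,5.7)])
b=np.hstack([crop(s,222,142,80,80,5),crop(s,270,215,80,80,5)])
cv2.imwrite('pics/a.png',a);cv2.imwrite('pics/b.png',b);print(a.shape,b.shape)
E
```

```text
(np.float64(22.50031445745725), np.float64(337.7254038132012)) (np.float64(153.10579944223028), np.float64(129.67186264280525)) (np.float64(270.7252313288142), np.float64(389.8767721679403)) (np.float64(120.81968390922833), np.float64(277.39802864452827))
(598, 752, 3) (400, 800, 3)
```

View pics/a.png

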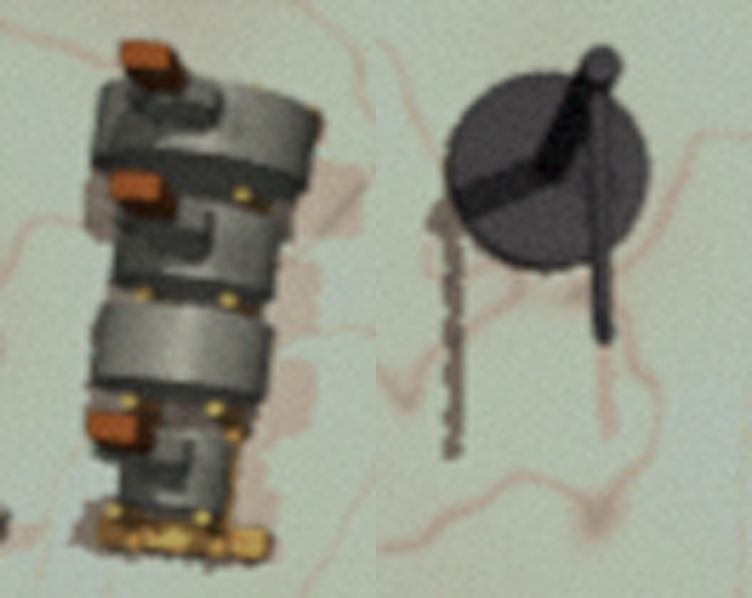

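View pics/b.png

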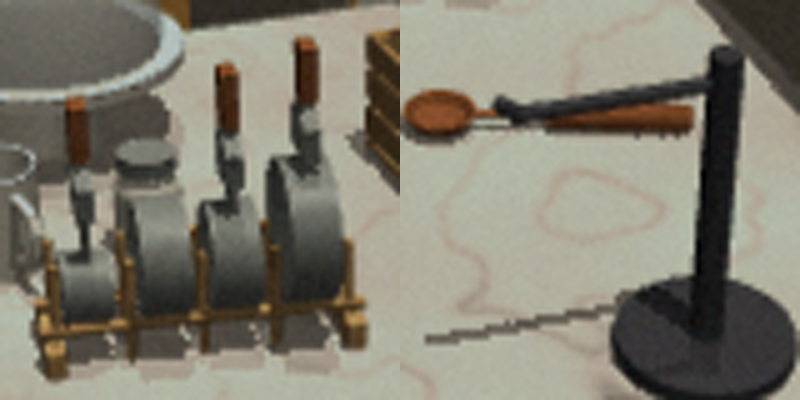

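The crops show the slots, counted outwards from the robot: small, tin, medium, large. The orange grips are clear in both views. The hook arm runs from the post top at top px (347,166) to the tip at (348,214). In the side view it runs from (336,226) to (291,236).

```bash
cat >> h.py <<'E'
def grips(c,box):
    x,y,w,h=box; im=c['pixels'][y:y+h,x:x+w].astype(int)
    m=((im[...,0]-im[...,2]>45)&(im[...,0]>1.75*im[...,1])).astype(np.uint8)
    n,l,st,ce=cv2.connectedComponentsWithStats(m)
    return [(ce[i]+[x,y]).round(2).tolist()+[int(st[i,4])] for i in range(1,n) if st[i,4]>15]
E
python3 - <<'E'
from h import *
t=snap('top');s=snap('side')
a=sorted(grips(t,(140,155,60,105)),key=lambda p:p[1]);b=sorted(grips(s,(222,142,70,55)),key=lambda p:-p[0]);print(a,b)
for p,q in zip(a,b):
    P,e=tri(t,p[:2],s,q[:2]);print(P.round(4),round(e,4))
for nm,p,q in(('top',(347.2,166.5),(335.6,226)),('tip',(347.8,213.5),(292.3,235.5))):
    P,e=tri(t,p,s,q);print(nm,P.round(4),round(e,4))
print('foot',onz(t,338,184.8,.014).round(4),'posttop',onz(t,347.2,166.5,.21).round(4),'tip',onz(t,347.8,213.5,.2).round(4))
# dowels rack side crop check: dark mask for hook in top view
im=t['pixels'][155:260,315:370].astype(int); m=(im.sum(2)<200).astype(np.uint8)
cv2.imwrite('pics/m.png',m*255); 
for v in range(0,64,3):
    u=np.where(m[v])[0]; print(v+155,u.min()+315 if len(u) else None,u.max()+315 if len(u) else None,end='; ')
E
```

```text
[[165.3, 164.6, 30], [164.07, 187.41, 29], [159.85, 229.85, 33]] []
top [ 0.5853 -0.2494  0.2038] 0.0022
tip [ 0.4596 -0.2394  0.1951] 0.0055
foot [ 0.5821 -0.2484  0.014 ] posttop [ 0.5824 -0.2479  0.21  ] tip [ 0.456  -0.2378  0.2   ]
155 None None; 158 None None; 161 None None; 164 346 348; 167 343 349; 170 329 348; 173 326 349; 176 323 351; 179 322 352; 182 321 350; 185 320 349; 188 321 351; 191 322 349; 194 323 351; 197 326 349; 200 330 347; 203 346 348; 206 346 347; 209 346 348; 212 347 348; 215 None None; 218 None None;
```

```bash
python3 - <<'E'
import re
s=open('h.py').read()
s=re.sub(r"    m=\(\(im.*\n","    k=cv2.cvtColor(np.ascontiguousarray(c['pixels'][y:y+h,x:x+w]),cv2.COLOR_RGB2HSV).astype(int)\n    m=(((k[...,0]<13)|(k[...,0]>172))&(k[...,1]>110)&(k[...,2]>35)).astype(np.uint8)\n",s)
open('h.py','w').write(s)
E
python3 - <<'E'
from h import *
t=snap('top');s=snap('side')
a=sorted(grips(t,(140,155,60,105)),key=lambda p:p[1]);b=sorted(grips(s,(222,142,70,55)),key=lambda p:-p[0]);print(a,b)
for p,q in zip(a,b):
    P,e=tri(t,p[:2],s,q[:2]);print(P.round(4),round(e,4))
P=onz(t,347.2,166.5,.21);Q=onz(t,347.5,213.5,.2)-onz(t,347.5,203,.195)
for x in (.5821,):
  d=np.array([.4575-.5821,-.2386+.2484]);print(np.degrees(np.arctan2(-d[1],-d[0])))
o=robot.get_obs();print(o['position'])
from scipy.spatial.transform import Rotation as R
print(R.from_quat(o['tool_rot']).as_matrix().round(3).tolist())
E
```

```text
[[165.77, 165.45, 47], [164.65, 188.02, 60], [160.38, 230.02, 61]] [[282.46, 155.76, 37], [267.11, 160.78, 36], [236.97, 167.61, 38]]
[0.6175 0.2391 0.2118] 0.0043
[0.5596 0.2465 0.1974] 0.0029
[0.4494 0.2644 0.1798] 0.0023
-4.497151614667776
[0.19696001 0.5930264  0.24439785]
[[0.315, 0.949, -0.0], [0.949, -0.315, -0.0], [-0.0, -0.0, -1.0]]
```

>>> carry_out:
  steps:
    - [[0,0,4],0,0]
    - [[2,-1,4],0,0]
    - [[3.5,-3,0],2,0]
    - [[3.5,-3,0],2,0]
    - [[3.5,-3,0],2,0]
    - [[3.5,-3,0],2,0]
    - [[3.5,-3,0],2,0]
    - [[3.5,-3,0],0,0]
    - [[3.5,-3,0],0,0]
    - [[3.5,-3,0],0,0]
  squeeze: 40

```text
time: 1.4
position: [0.5012, 0.3368, 0.3286]
tool_rot: [0.75, 0.661, 0.002, 0.0]
ft_force: [0.4, 0.4, 1.1]
grip_width: 0.0868
```

>>> carry_out:
  steps:
    - [[3.5,-3,0],-1,0]
    - [[3.5,-3,0],0,0]
    - [[3,-2.5,-1],0,0]
    - [[1.5,-1.4,-1],0,0]
    - [[0,0,0],0,0]
    - [[0,0,0],0,0]

```text
time: 2.0
position: [0.6239, 0.2285, 0.3072]
tool_rot: [0.759, 0.651, 0.003, 0.0]
ft_force: [0.4, -0.1, -0.5]
grip_width: 0.0869
```

```bash
cat > st.py <<'E'
from h import *
from scipy.spatial.transform import Rotation as R
o=robot.get_obs();X=R.from_quat(o['tool_rot']).as_matrix()
print(round(o['time'],2),o['position'].round(4),'ang',np.degrees(np.arctan2(X[1,0],X[0,0])).round(2),'tilt',X[:,2].round(3),o['ft_force'].round(1),o['moment'].round(2),o['q'].round(2),round(o['grip_width'],4))
E
python3 st.py
python3 - <<'E'
from h import *
t=snap('top');s=snap('side')
def crop(c,u,v,w,h,k): return cv2.resize(c['pixels'][v:v+h,u:u+w,::-1],None,fx=k,fy=k,interpolation=cv2.INTER_CUBIC)
cv2.imwrite('pics/c.png',np.hstack([crop(t,130,130,90,120,4),crop(s,215,100,110,120,4)]))
E
```

```text
2.0 [0.6239 0.2285 0.3072] ang 81.27 tilt [ 0.005  0.004 -1.   ] [ 0.4 -0.1 -0.5] [ 0.    0.06 -0.01] [ 0.18  0.52  1.26  0.    1.36 -1.24] 0.0869
```

View pics/c.png

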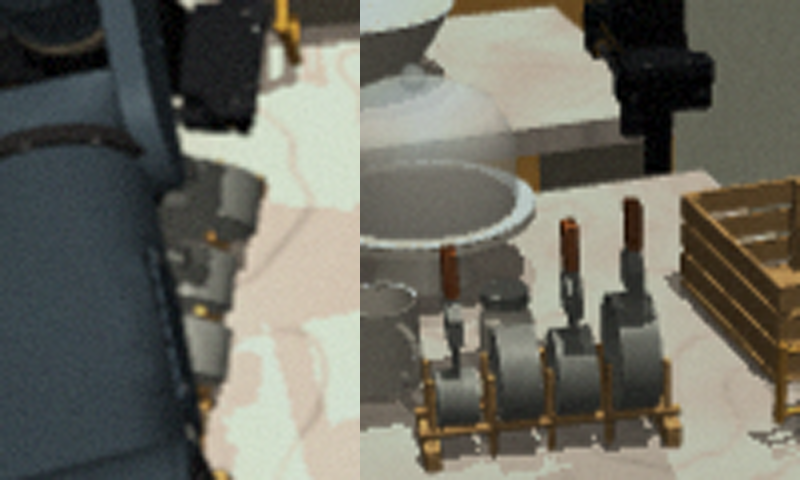

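The crop shows the open gripper above and behind the large grip, which is at side px about (283,156). I overshot by about 1 cm, so I'll correct that and then descend.

>>> carry_out:
  steps:
    - [[-0.7,1.0,0],0,0]
    - [[0,0,0],0,0]
    - [[0,0,-2],0,0]
    - [[0,0,-2],0,0]
    - [[0,0,-0.5],0,0]
    - [[0,0,0],0,0]

```text
time: 2.7
position: [0.6108, 0.2488, 0.2663]
tool_rot: [0.754, 0.656, 0.006, 0.001]
ft_force: [-0.1, 0.2, -0.1]
grip_width: 0.0867
```

```bash
python3 st.py
python3 - <<'E'
from h import *
t=snap('top');s=snap('side')
o=robot.get_obs();p=o['position']
print(grips(s,(222,142,70,55)),proj(s,p+[0,0,-.003]),proj(s,[.6165,.2385,.217]))
E
```

```text
2.7 [0.6108 0.2488 0.2663] ang 82.06 tilt [ 0.011  0.006 -1.   ] [-0.1  0.2 -0.1] [ 0.01 -0.02  0.06] [ 0.22  0.55  1.33  0.    1.26 -1.22] 0.0867
[[282.64, 157.36, 25], [266.97, 160.18, 34], [236.84, 167.76, 38]] (np.float64(280.618206203548), np.float64(141.43015636114023)) (np.float64(282.8475896407001), np.float64(154.3833276526586))
```

>>> carry_out:
  steps:
    - [[0,0,0],0,0]
    - [[0,0,0],0,0]

```text
time: 3.0
position: [0.6123, 0.249, 0.2692]
tool_rot: [0.754, 0.656, 0.008, 0.002]
ft_force: [-0.1, -0.2, -0.0]
grip_width: 0.0869
```

>>> carry_out:
  steps:
    - [[0.6,-1.0,0],-0.5,0]

```text
time: 3.1
position: [0.6181, 0.2397, 0.27]
tool_rot: [0.757, 0.654, 0.009, 0.002]
ft_force: [0.9, -0.2, 0.5]
grip_width: 0.0874
```

>>> carry_out:
  steps:
    - [[0,0,0],0,0]

```text
time: 3.2
position: [0.6195, 0.2382, 0.2705]
tool_rot: [0.757, 0.653, 0.009, 0.003]
ft_force: [1.0, -0.3, 0.4]
grip_width: 0.0869
```

>>> carry_out:
  steps:
    - [[0,0,0],0,0]
    - [[0,0,0],0,0]

```text
time: 3.4
position: [0.6201, 0.2373, 0.2708]
tool_rot: [0.758, 0.652, 0.01, 0.003]
ft_force: [0.2, -0.4, 0.0]
grip_width: 0.087
```

>>> carry_out:
  steps:
    - [[-0.3,0.1,-2.0],0,0]
    - [[0,0,-1.8],0,0]
    - [[0,0,-0.6],0,0]

```text
time: 3.7
position: [0.6183, 0.2384, 0.2277]
tool_rot: [0.758, 0.652, 0.012, 0.004]
ft_force: [-0.6, 0.0, -0.5]
grip_width: 0.087
```

```bash
python3 st.py
python3 - <<'E'
from h import *
s=snap('side','d.png')
p=robot.get_obs()['position'];print(grips(s,(222,142,70,55)),proj(s,p+[0,0,-.003]),proj(s,p+[.0,0,-.022]))
def crop(c,u,v,w,h,k): return cv2.resize(c['pixels'][v:v+h,u:u+w,::-1],None,fx=k,fy=k,interpolation=cv2.INTER_CUBIC)
cv2.imwrite('pics/d.png',crop(s,240,110,80,80,6))
E
```

```text
3.7 [0.6183 0.2384 0.2277] ang 81.41 tilt [ 0.023  0.009 -1.   ] [-0.6  0.  -0.5] [ 0.01 -0.02 -0.01] [ 0.2   0.59  1.37  0.    1.16 -1.22] 0.087
[[266.92, 160.53, 38], [237.0, 167.82, 34]] (np.float64(283.26263936041397), np.float64(152.5188260867335)) (np.float64(283.2373272180474), np.float64(157.3335768164328))
```

View pics/d.png

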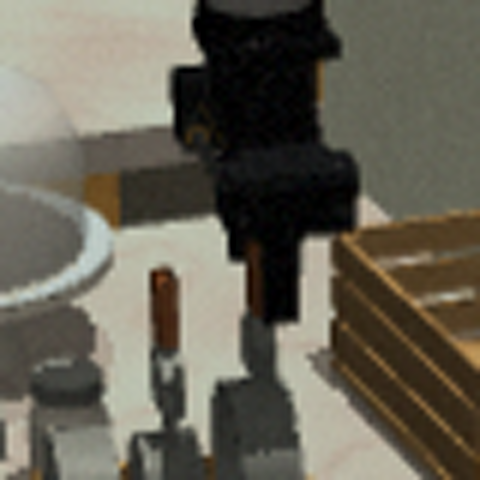

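The crop shows the −y finger at px about (287,155) beside the large grip, as the geometry predicts. The jaws straddle the grip, so I'll close.

>>> carry_out:
  steps:
    - [[-0.2,0,-0.5],0,0]
    - [[0,0,0],0,0.8]
    - [[0,0,0],0,0.9]
    - [[0,0,0],0,0.9]
    - [[0,0,0],0,0.9]
    - [[0,0,0],0,0.9]
  squeeze: 40

```text
time: 4.35
position: [0.6174, 0.2388, 0.2246]
tool_rot: [0.758, 0.652, 0.013, 0.005]
ft_force: [-0.0, 0.6, 0.6]
grip_width: 0.0548
```

```bash
python3 st.py
```

```text
4.35 [0.6174 0.2388 0.2246] ang 81.42 tilt [ 0.027  0.009 -1.   ] [-0.   0.6  0.6] [0.01 0.02 0.02] [ 0.2   0.59  1.38  0.    1.15 -1.22] 0.0548
```

>>> carry_out:
  steps:
    - [[-0.05,0,-0.1],0,0.9]
    - [[0,0,-0.05],0,0.9]
    - [[0,0,-0.05],0,0.9]
    - [[0,0,-0.05],0,0.9]
    - [[0,0,0],0,0.9]
    - [[0,0,0],0,0.9]

```text
time: 4.95
position: [0.617, 0.2374, 0.2226]
tool_rot: [0.758, 0.652, 0.012, 0.007]
ft_force: [0.2, 0.3, -0.1]
grip_width: 0.0237
```

```bash
python3 st.py
```

```text
4.95 [0.617  0.2374 0.2226] ang 81.45 tilt [ 0.027  0.006 -1.   ] [ 0.2  0.3 -0.1] [-0.25  0.05 -0.04] [ 0.2   0.59  1.38  0.    1.14 -1.22] 0.0237
```

>>> carry_out:
  steps:
    - [[0,0,0.5],0,0.9]
    - [[0,0,1.5],0,0.9]
    - [[0,0,2],0,0.9]
    - [[0,0,2],0,0.9]
    - [[0,0,2],0,0.9]
    - [[0,0,1],0,0.9]

```text
time: 5.55
position: [0.6142, 0.2388, 0.3094]
tool_rot: [0.758, 0.652, 0.009, 0.002]
ft_force: [0.4, 0.9, -3.4]
grip_width: 0.0238
```

```bash
python3 st.py;python3 - <<'E'
from h import *
s=snap('side','e.png')
E
```

```text
5.55 [0.6142 0.2388 0.3094] ang 81.4 tilt [ 0.017  0.009 -1.   ] [ 0.4  0.9 -3.4] [-0.   -0.02  0.05] [ 0.2   0.51  1.28  0.01  1.34 -1.22] 0.0238
```

View pics/e.png

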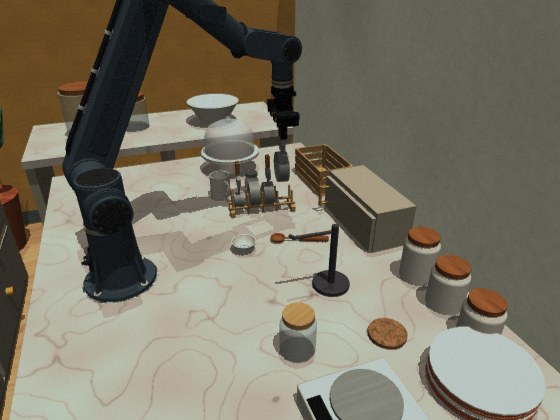

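>>> carry_out:
  steps:
    - [[0,-2,0.5],0,0.9]
    - [[0,-4,0.5],0,0.9]
    - [[0,-4,0],0,0.9]
    - [[-2,-4,0],0,0.9]
    - [[-4,-3,0],0,0.9]
    - [[-4,-3,0],0,0.9]
    - [[-4,-3,0],0,0.9]
    - [[-4,-3,0],1,0.9]
    - [[-1,-3,0],1.5,0.9]
    - [[0,-3,0],1.5,0.9]

```text
time: 6.6
position: [0.415, -0.0794, 0.3114]
tool_rot: [0.731, 0.682, 0.009, -0.005]
ft_force: [1.7, -1.0, -3.0]
grip_width: 0.0237
```

```bash
python3 st.py
```

```text
6.6 [ 0.415  -0.0794  0.3114] ang 86.04 tilt [ 0.005  0.02  -1.   ] [ 1.7 -1.  -3. ] [-0.01 -0.05  0.02] [-0.47  0.16  1.82  0.02  1.17 -1.98] 0.0237
```

>>> carry_out:
  steps:
    - [[0,-3,0],0,0.9]
    - [[0,-4,0],0,0.9]
    - [[0,-4,0],-0.5,0.9]
    - [[0,-2.5,0],0,0.9]
    - [[0,-1,-1],0,0.9]
    - [[0,0,-2],0,0.9]
    - [[0,0,-1.2],0,0.9]
    - [[0,0,0],0,0.9]

```text
time: 7.4
position: [0.4105, -0.2292, 0.2624]
tool_rot: [0.736, 0.676, 0.01, -0.009]
ft_force: [-0.3, 0.3, -3.7]
grip_width: 0.0233
```

```bash
python3 st.py;python3 - <<'E'
from h import *
t=snap('top');s=snap('side')
def crop(c,u,v,w,h,k): return cv2.resize(c['pixels'][v:v+h,u:u+w,::-1],None,fx=k,fy=k,interpolation=cv2.INTER_CUBIC)
cv2.imwrite('pics/f.png',np.hstack([crop(t,300,150,90,120,4),crop(s,230,180,110,120,4)]))
E
```

```text
7.4 [ 0.4105 -0.2292  0.2624] ang 85.13 tilt [ 0.003  0.027 -1.   ] [-0.3  0.3 -3.7] [-0.    0.11 -0.03] [-0.76  0.3   1.78  0.02  1.08 -2.26] 0.0233
```

View pics/f.png

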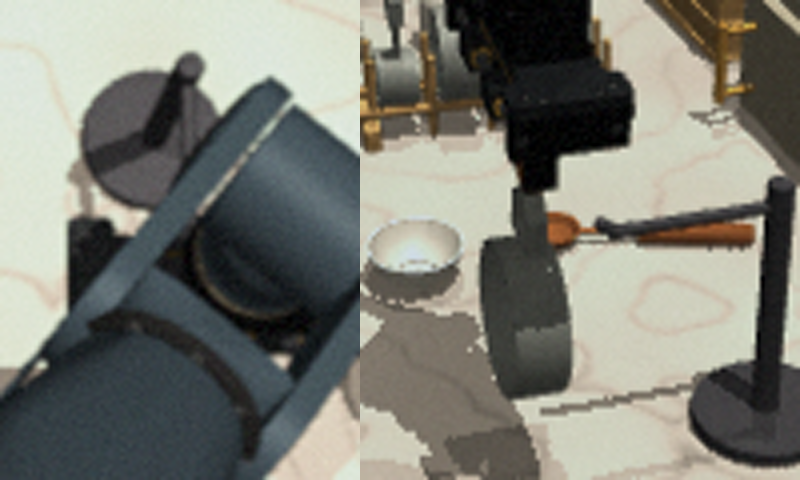

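The crop shows the large pan held upright in front of the hook. Its eye is at side px about (272,234) and the hook tip is at (291,237). I'll align y and z before threading the eye.

>>> carry_out:
  steps:
    - [[0,-0.6,-0.8],0,0.9]
    - [[0,0,-0.7],0,0.9]
    - [[0,0,0],0,0.9]

```text
time: 7.8
position: [0.4122, -0.2356, 0.249]
tool_rot: [0.736, 0.677, 0.01, -0.006]
ft_force: [-0.1, 0.8, -3.1]
grip_width: 0.0236
```

```bash
python3 st.py;python3 - <<'E'
from h import *
s=snap('side')
p=robot.get_obs()['position']
print('eye top',proj(s,p+[0,.001,-.0316]),'eye bot',proj(s,p+[0,.001,-.0686]),'tip',proj(s,[.4545,-.2385,.198]))
def crop(c,u,v,w,h,k): return cv2.resize(c['pixels'][v:v+h,u:u+w,::-1],None,fx=k,fy=k,interpolation=cv2.INTER_CUBIC)
cv2.imwrite('pics/g.png',crop(s,255,205,60,60,10))
E
```

```text
7.8 [ 0.4122 -0.2356  0.249 ] ang 85.28 tilt [ 0.007  0.023 -1.   ] [-0.1  0.8 -3.1] [0.02 0.04 0.01] [-0.77  0.32  1.79  0.02  1.04 -2.27] 0.0236
eye top (np.float64(274.2095121303144), np.float64(231.11517655429247)) eye bot (np.float64(274.28860237442933), np.float64(242.69084517625421)) tip (np.float64(289.4399249276388), np.float64(235.02041918756055))
```

View pics/g.png

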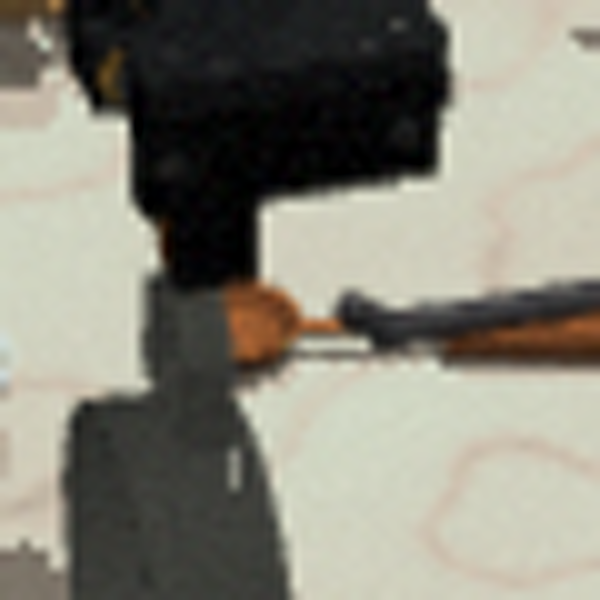

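The crop shows the eye strap at px (274,232–243) and the tip at (290,235.5). Both agree with the predicted positions, so I'll thread the eye onto the hook.

>>> carry_out:
  steps:
    - [[1,-0.1,-0.35],0,0.9]
    - [[1.5,-0.12,0],0,0.9]
    - [[1.5,-0.12,0],0,0.9]
    - [[1.5,-0.12,0],0,0.9]
    - [[0,0,0],0,0.9]

```text
time: 8.35
position: [0.4727, -0.2414, 0.2464]
tool_rot: [0.736, 0.677, 0.011, -0.003]
ft_force: [-1.4, -0.7, -2.8]
grip_width: 0.0235
```

```bash
python3 st.py
```

```text
8.35 [ 0.4727 -0.2414  0.2464] ang 85.22 tilt [ 0.012  0.02  -1.   ] [-1.4 -0.7 -2.8] [-0.02 -0.   -0.  ] [-0.7   0.4   1.67  0.03  1.08 -2.2 ] 0.0235
```

>>> carry_out:
  steps:
    - [[1.5,-0.05,0],0,0.9]
    - [[2,-0.1,0],0,0.9]
    - [[2,-0.16,-0.1],0,0.9]
    - [[1.5,-0.12,-0.2],0,0.9]
    - [[0.5,-0.04,-0.3],0,0.9]
    - [[0,0,0],0,0.9]

```text
time: 8.95
position: [0.548, -0.2446, 0.2389]
tool_rot: [0.736, 0.677, 0.01, -0.006]
ft_force: [0.8, 0.3, -2.5]
grip_width: 0.0238
```

```bash
python3 st.py;python3 - <<'E'
from h import *
s=snap('side')
def crop(c,u,v,w,h,k): return cv2.resize(c['pixels'][v:v+h,u:u+w,::-1],None,fx=k,fy=k,interpolation=cv2.INTER_CUBIC)
cv2.imwrite('pics/i.png',crop(s,275,195,80,100,6))
E
```

```text
8.95 [ 0.548  -0.2446  0.2389] ang 85.28 tilt [ 0.007  0.022 -1.   ] [ 0.8  0.3 -2.5] [ 0.01  0.05 -0.02] [-0.62  0.5   1.5   0.02  1.15 -2.11] 0.0238
```

View pics/i.png

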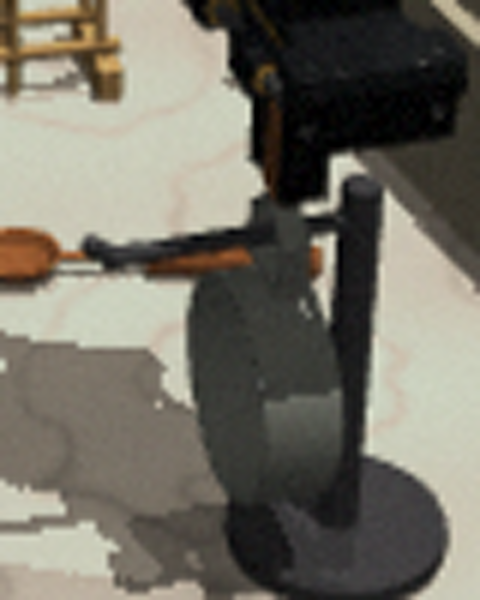

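The crop shows the arm rod running through the eye and the large pan close to the post. I'll go the last bit and lower it.

>>> carry_out:
  steps:
    - [[0.6,-0.1,-0.2],0,0.9]
    - [[0,-0.05,-0.4],0,0.9]
    - [[0,0,-0.3],0,0.9]
    - [[0,0,0],0,0.9]

```text
time: 9.4
position: [0.5516, -0.2459, 0.2293]
tool_rot: [0.736, 0.677, 0.009, -0.007]
ft_force: [0.4, 1.3, -3.5]
grip_width: 0.0238
```

```bash
python3 st.py
```

```text
9.4 [ 0.5516 -0.2459  0.2293] ang 85.2 tilt [ 0.004  0.023 -1.   ] [ 0.4  1.3 -3.5] [ 0.02  0.03 -0.  ] [-0.61  0.52  1.5   0.02  1.13 -2.11] 0.0238
```

>>> carry_out:
  steps:
    - [[0.4,-0.03,-0.15],0,0.9]
    - [[0.1,0,-0.2],0,0.9]
    - [[0,0,-0.1],0,0.9]

```text
time: 9.7
position: [0.5544, -0.2464, 0.2283]
tool_rot: [0.736, 0.677, 0.007, -0.009]
ft_force: [-0.4, 0.3, -0.5]
grip_width: 0.0236
```

```bash
python3 st.py
```

```text
9.7 [ 0.5544 -0.2464  0.2283] ang 85.22 tilt [-0.001  0.023 -1.   ] [-0.4  0.3 -0.5] [0.18 0.12 0.02] [-0.61  0.52  1.49  0.02  1.14 -2.11] 0.0236
```

>>> carry_out:
  steps:
    - [[0,0,0],0,0.4]
    - [[0,0,0],0,0.4]
    - [[0,0,0],0,0.4]
    - [[0,0,0],0,0.4]
    - [[0,0,1],0,0.4]
    - [[0,0,2],0,0.4]
    - [[0,0,3],0,0.4]
    - [[0,0,2],0,0.4]

```text
time: 10.5
position: [0.5551, -0.2463, 0.31]
tool_rot: [0.736, 0.677, 0.008, -0.009]
ft_force: [0.2, 0.2, -0.2]
grip_width: 0.0522
```

```bash
python3 st.py;python3 - <<'E'
from h import *
s=snap('side'); print(grips(s,(290,180,60,60)),proj(s,[.556,-.2464,.2225]),grips(s,(222,142,70,55)))
def crop(c,u,v,w,h,k): return cv2.resize(c['pixels'][v:v+h,u:u+w,::-1],None,fx=k,fy=k,interpolation=cv2.INTER_CUBIC)
cv2.imwrite('pics/j.png',crop(s,270,180,90,110,5))
E
```

```text
10.5 [ 0.5551 -0.2463  0.31  ] ang 85.2 tilt [-0.001  0.024 -1.   ] [ 0.2  0.2 -0.2] [ 0.01 -0.03 -0.  ] [-0.61  0.44  1.39  0.02  1.32 -2.1 ] 0.0522
[[324.4, 222.99, 70], [309.96, 237.9, 50]] (np.float64(325.46909246502526), np.float64(221.76789628042192)) [[266.89, 159.92, 38], [237.1, 169.86, 29]]
```

View pics/j.png

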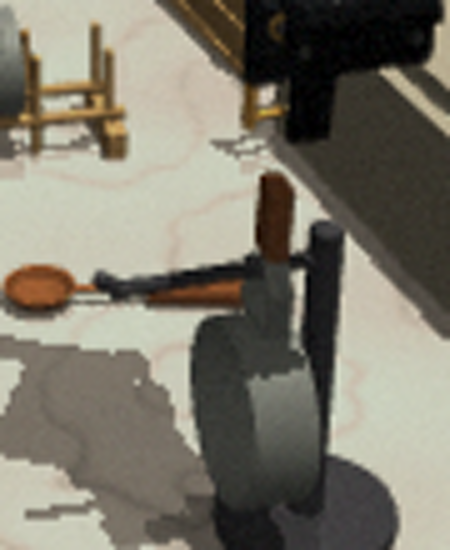

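The crop shows the large pan hanging level against the post, with its grip at side px (324,223). Next is the medium pan. I'll work from numbers and keep the last viewing for the end.

>>> carry_out:
  steps:
    - [[0,3,0],0,0.4]
    - [[0,5,0],0,0.4]
    - [[0,5,0],-1,0.4]
    - [[0,5,0],-1,0.4]
    - [[0,5,0],-1,0.4]
    - [[0,5,0],-1,0.4]
    - [[0,5,0],0,0.4]
    - [[0,5,0],0,0.4]
    - [[0,4,0],0,0.4]
    - [[0,2,0],0,0.4]

```text
time: 11.55
position: [0.5561, 0.1958, 0.3162]
tool_rot: [0.763, 0.646, 0.011, -0.0]
ft_force: [0.3, -0.3, 0.2]
grip_width: 0.0521
```

```bash
python3 st.py
```

```text
11.55 [0.5561 0.1958 0.3162] ang 80.49 tilt [ 0.017  0.015 -1.   ] [ 0.3 -0.3  0.2] [-0.05 -0.03  0.06] [ 0.14  0.4   1.45  0.01  1.27 -1.27] 0.0521
```

>>> carry_out:
  steps:
    - [[0.3,3,-1],0.9,0.4]
    - [[0,1.5,-2],0,0.4]
    - [[0,0,-2],0,0.4]
    - [[0,0,-0.5],0,0.4]
    - [[0,0,0],0,0.4]

```text
time: 12.05
position: [0.5584, 0.2481, 0.2601]
tool_rot: [0.755, 0.655, 0.013, 0.0]
ft_force: [-0.1, -0.4, 0.5]
grip_width: 0.0526
```

```bash
python3 st.py;python3 - <<'E'
from h import *
s=snap('side'); print(grips(s,(222,142,70,55)),proj(s,robot.get_obs()['position']),proj(s,[.5595,.2462,.202]))
E
```

```text
12.05 [0.5584 0.2481 0.2601] ang 81.86 tilt [ 0.02   0.017 -1.   ] [-0.1 -0.4  0.5] [-0.01 -0.04 -0.  ] [ 0.23  0.48  1.47  0.01  1.17 -1.2 ] 0.0526
[[266.5, 158.69, 16], [236.78, 167.81, 37]] (np.float64(266.8468643945706), np.float64(144.36120340531573)) (np.float64(267.4821020147091), np.float64(159.55486606253126))
```

>>> carry_out:
  steps:
    - [[0,-0.15,-2],-0.4,0.4]
    - [[0,0,-2],0,0.4]
    - [[0,0,-1],0,0.4]
    - [[0,0,-0.1],0,0.9]
    - [[0,0,-0.05],0,0.9]
    - [[0,0,-0.05],0,0.9]
    - [[0,0,0],0,0.9]
    - [[0,0,0],0,0.9]
    - [[0,0,0],0,0.9]
    - [[0,0,0],0,0.9]

```text
time: 13.1
position: [0.5641, 0.2444, 0.2157]
tool_rot: [0.759, 0.651, 0.02, 0.005]
ft_force: [-0.3, -0.4, -1.6]
grip_width: 0.0236
```

```bash
python3 st.py
```

```text
13.1 [0.5641 0.2444 0.2157] ang 81.23 tilt [ 0.036  0.019 -0.999] [-0.3 -0.4 -1.6] [-0.07 -0.05 -0.03] [ 0.22  0.53  1.52  0.01  1.05 -1.2 ] 0.0236
```

>>> carry_out:
  steps:
    - [[0,0,0],0,0.6]
    - [[0,0,0],0,0.6]
    - [[-0.4,0.1,-0.6],0,0.6]
    - [[-0.2,0.1,-0.4],0,0.6]
    - [[0,0,0],0,0.6]

```text
time: 13.6
position: [0.5579, 0.2471, 0.2055]
tool_rot: [0.759, 0.651, 0.021, 0.005]
ft_force: [-0.5, -0.6, 1.0]
grip_width: 0.0348
```

```bash
python3 st.py
```

```text
13.6 [0.5579 0.2471 0.2055] ang 81.23 tilt [ 0.037  0.02  -0.999] [-0.5 -0.6  1. ] [ 0.01 -0.   -0.01] [ 0.23  0.54  1.54  0.01  1.02 -1.19] 0.0348
```

>>> carry_out:
  steps:
    - [[0,0,0],0,0.9]
    - [[0,0,0],0,0.9]
    - [[0,0,0],0,0.9]

```text
time: 13.9
position: [0.5576, 0.2461, 0.2053]
tool_rot: [0.759, 0.651, 0.019, 0.006]
ft_force: [-0.3, -2.9, 1.0]
grip_width: 0.0239
```

```bash
python3 st.py
```

```text
13.9 [0.5576 0.2461 0.2053] ang 81.31 tilt [ 0.036  0.017 -0.999] [-0.3 -2.9  1. ] [-0.8   0.12  0.03] [ 0.23  0.54  1.54  0.01  1.02 -1.19] 0.0239
```

>>> carry_out:
  steps:
    - [[0,0,0.5],0,0.9]
    - [[0,0,2],0,0.9]
    - [[0,0,2.5],0,0.9]
    - [[0,0,2.5],0,0.9]
    - [[0,0,2],0,0.9]
    - [[0,-2,0.5],0,0.9]
    - [[0,-4,0],0,0.9]
    - [[0,-4,0],0,0.9]
    - [[-1,-4,0],0,0.9]
    - [[-3,-3,0],0,0.9]

```text
time: 14.9
position: [0.5197, 0.0779, 0.3093]
tool_rot: [0.757, 0.653, 0.026, 0.004]
ft_force: [0.6, -0.5, -2.9]
grip_width: 0.0237
```

```bash
python3 st.py
```

```text
14.9 [0.5197 0.0779 0.3093] ang 81.61 tilt [ 0.044  0.028 -0.999] [ 0.6 -0.5 -2.9] [-0.04 -0.02  0.04] [-0.08  0.3   1.63  0.03  1.17 -1.52] 0.0237
```

>>> carry_out:
  steps:
    - [[-3,-3,0],0,0.9]
    - [[-3.5,-3,0],0,0.9]
    - [[-3,-4,0],1,0.9]
    - [[-1,-4,0],1,0.9]
    - [[0,-4,0],1,0.9]
    - [[0,-4,0],0.7,0.9]
    - [[0,-4,0],0,0.9]
    - [[0,-3,-1],0,0.9]
    - [[0,-1,-1.5],0,0.9]
    - [[0,0,-1],0,0.9]

```text
time: 15.9
position: [0.4077, -0.2338, 0.2769]
tool_rot: [0.737, 0.675, 0.03, 0.007]
ft_force: [-0.5, 0.3, -2.3]
grip_width: 0.0235
```

```bash
python3 st.py
```

```text
15.9 [ 0.4077 -0.2338  0.2769] ang 84.98 tilt [ 0.054  0.03  -0.998] [-0.5  0.3 -2.3] [0.05 0.06 0.03] [-0.8   0.26  1.79  0.07  1.07 -2.31] 0.0235
```

>>> carry_out:
  steps:
    - [[0,-0.1,-1.5],0.5,0.9]
    - [[0,0,-1.2],0,0.9]
    - [[0.2,0,-0.4],0,0.9]
    - [[0,0,0],0,0.9]

```text
time: 16.3
position: [0.4093, -0.2313, 0.2436]
tool_rot: [0.735, 0.678, 0.031, 0.005]
ft_force: [-0.5, 0.8, -1.5]
grip_width: 0.0233
```

```bash
python3 st.py
python3 - <<'E'
from h import *
from scipy.ndimage import label
s=snap('side')
p=robot.get_obs()['position'];print('eye top',proj(s,p+[0,0,-.0293]),'bot',proj(s,p+[0,0,-.0663]),'dish c',proj(s,p+[0,0,-.1333]))
# grey strap/dish silhouette (neutral dark) per row: left/right extents
im=s['pixels'].astype(int)
for v in range(222,282,4):
    r=im[v,245:300]; m=(r.max(1)<125)&(r.max(1)-r.min(1)<28); u=np.where(m)[0]+245
    print(v,u.min() if len(u) else '',u.max() if len(u) else '',len(u),end='; ')
E
```

```text
16.3 [ 0.4093 -0.2313  0.2436] ang 85.44 tilt [ 0.053  0.036 -0.998] [-0.5  0.8 -1.5] [-0.03  0.07  0.08] [-0.79  0.31  1.83  0.07  0.99 -2.32] 0.0233
eye top (np.float64(272.58745787714884), np.float64(231.68163889281155)) bot (np.float64(272.69249336770974), np.float64(243.21211408370743)) dish c (np.float64(272.8743055133178), np.float64(263.1708958549141))
222 265 295 31; 226 266 282 17; 230 270 279 10; 234 269 290 10; 238 270 299 17; 242 270 281 12; 246 252 277 8; 250 245 278 24; 254 245 277 17; 258 264 278 14; 262 249 282 24; 266 252 283 20; 270 253 284 22; 274 247 284 29; 278 245 298 21;
```

>>> carry_out:
  steps:
    - [[0.8,-0.4,0],0,0.9]
    - [[1.2,-0.1,0],0,0.9]
    - [[0,0,0],0,0.9]

```text
time: 16.65
position: [0.4323, -0.2367, 0.2458]
tool_rot: [0.734, 0.678, 0.032, 0.007]
ft_force: [-0.6, 0.6, -2.4]
grip_width: 0.0232
```

```bash
python3 st.py
```

```text
16.65 [ 0.4323 -0.2367  0.2458] ang 85.5 tilt [ 0.057  0.033 -0.998] [-0.6  0.6 -2.4] [-0.    0.01  0.02] [-0.77  0.34  1.78  0.07  1.01 -2.3 ] 0.0232
```

>>> carry_out:
  steps:
    - [[1.2,-0.08,-0.2],0,0.9]
    - [[1.5,-0.12,0],0,0.9]
    - [[1.5,-0.12,0],0,0.9]
    - [[1.5,-0.12,0],0,0.9]
    - [[1,-0.08,0],0,0.9]
    - [[0,0,-0.3],0,0.9]

```text
time: 17.25
position: [0.5067, -0.2424, 0.2413]
tool_rot: [0.734, 0.678, 0.033, 0.009]
ft_force: [-1.0, 1.0, -2.1]
grip_width: 0.0238
```

```bash
python3 st.py
```

```text
17.25 [ 0.5067 -0.2424  0.2413] ang 85.54 tilt [ 0.06   0.031 -0.998] [-1.   1.  -2.1] [-0.03  0.09 -0.05] [-0.68  0.43  1.63  0.07  1.06 -2.2 ] 0.0238
```

>>> carry_out:
  steps:
    - [[0,0,-0.7],0,0.9]
    - [[0,0,-0.5],0,0.9]
    - [[0,0,-0.2],0,0.9]
    - [[0,0,0],0,0.9]

```text
time: 17.65
position: [0.506, -0.2428, 0.2266]
tool_rot: [0.734, 0.678, 0.032, 0.01]
ft_force: [0.8, 1.3, -0.1]
grip_width: 0.0235
```

```bash
python3 st.py
```

```text
17.65 [ 0.506  -0.2428  0.2266] ang 85.53 tilt [ 0.06   0.03  -0.998] [ 0.8  1.3 -0.1] [ 0.17 -0.08  0.02] [-0.68  0.45  1.64  0.07  1.02 -2.21] 0.0235
```

>>> carry_out:
  steps:
    - [[0.3,-0.02,0.05],0,0.9]
    - [[0.5,-0.04,0],0,0.9]
    - [[0.6,-0.05,0],0,0.9]
    - [[0.5,-0.04,0],0,0.9]
    - [[0.3,-0.03,0],0,0.9]
    - [[0.1,0,0],0,0.9]

```text
time: 18.25
position: [0.527, -0.2445, 0.2265]
tool_rot: [0.734, 0.678, 0.03, 0.006]
ft_force: [-4.5, -1.4, 2.3]
grip_width: 0.024
```

```bash
python3 st.py
```

```text
18.25 [ 0.527  -0.2445  0.2265] ang 85.54 tilt [ 0.052  0.031 -0.998] [-4.5 -1.4  2.3] [-0.2   0.9  -0.03] [-0.65  0.48  1.59  0.06  1.05 -2.18] 0.024
```

>>> carry_out:
  steps:
    - [[0,0,0.15],0,0.9]
    - [[0.4,-0.03,0],0,0.9]
    - [[0.4,-0.03,0],0,0.9]
    - [[0.3,-0.02,0],0,0.9]

```text
time: 18.65
position: [0.5328, -0.2444, 0.227]
tool_rot: [0.733, 0.679, 0.025, 0.0]
ft_force: [-7.9, -1.4, 5.1]
grip_width: 0.024
```

```bash
python3 st.py
python3 - <<'E'
from h import *
s=snap('side'); print(grips(s,(290,180,60,60)))
E
```

```text
18.65 [ 0.5328 -0.2444  0.227 ] ang 85.66 tilt [ 0.037  0.034 -0.999] [-7.9 -1.4  5.1] [-0.25  2.06  0.04] [-0.64  0.49  1.56  0.06  1.08 -2.17] 0.024
[[326.53, 228.89, 19], [306.57, 238.07, 30]]
```

>>> carry_out:
  steps:
    - [[-0.1,0,0],0,0.4]
    - [[0,0,0],0,0.4]
    - [[0,0,0],0,0.4]
    - [[0,0,0],0,0.4]
    - [[0,0,1],0,0.4]
    - [[0,0,2.5],0,0.4]
    - [[0,0,3],0,0.4]
    - [[0,0,2],0,0.4]

```text
time: 19.5
position: [0.5354, -0.2437, 0.3145]
tool_rot: [0.734, 0.679, 0.028, 0.001]
ft_force: [-0.7, 0.3, 0.0]
grip_width: 0.0517
```

```bash
python3 st.py
python3 - <<'E'
from h import *
s=snap('side'); print(grips(s,(290,180,60,60)))
for h in(-.027,-.051,-.056): print(h,proj(s,np.array([.583,-.2485,.2225])+h*np.array([.997,-.0785,0])))
cv2.imwrite('pics/k.png',s['pixels'][:,:,::-1])
E
```

```text
19.5 [ 0.5354 -0.2437  0.3145] ang 85.57 tilt [ 0.043  0.036 -0.998] [-0.7  0.3  0. ] [-0.06  0.01  0.01] [-0.64  0.4   1.46  0.06  1.27 -2.15] 0.0517
[[326.54, 222.95, 78], [317.65, 223.54, 80], [306.23, 238.23, 26]]
-0.027 (np.float64(325.4930305525022), np.float64(221.7588417510219))
-0.051 (np.float64(317.157198736291), np.float64(223.04319065334542))
-0.056 (np.float64(315.4103178433599), np.float64(223.3123425036698))
```

>>> carry_out:
  steps:
    - [[0,3,0],0,0.4]
    - [[-1,5,0],0,0.4]
    - [[-1,5,0],-1,0.4]
    - [[-1,5,0],-1,0.4]
    - [[-1,5,0],-1,0.4]
    - [[-1,5,0],-1,0.4]
    - [[-1,5,0],0,0.4]
    - [[-1,5,0],0,0.4]
    - [[-1,5,0],0,0.4]
    - [[0,3,0],0,0.4]

```text
time: 20.55
position: [0.4584, 0.2093, 0.3238]
tool_rot: [0.761, 0.647, 0.034, 0.014]
ft_force: [-0.2, -0.1, 0.2]
grip_width: 0.052
```

```bash
python3 st.py;python3 - <<'E'
from h import *
s=snap('side'); print(grips(s,(222,142,70,55)),proj(s,[.449,.2635,.185]))
E
```

```text
20.55 [0.4584 0.2093 0.3238] ang 80.79 tilt [ 0.07   0.023 -0.997] [-0.2 -0.1  0.2] [0.02 0.01 0.02] [ 0.2   0.24  1.67  0.01  1.16 -1.21] 0.052
[[236.8, 165.92, 25]] (np.float64(237.16753904118897), np.float64(166.34887867155652))
```

>>> carry_out:
  steps:
    - [[-0.7,3,-1],0.5,0.4]
    - [[-0.2,1.8,-3],0,0.4]
    - [[0,0,-3],0,0.4]
    - [[0,0,-2],0,0.4]
    - [[0,0,-0.5],0,0.4]
    - [[0,0,0],0,0.4]

```text
time: 21.2
position: [0.4512, 0.2665, 0.2292]
tool_rot: [0.756, 0.653, 0.041, 0.014]
ft_force: [-0.6, -0.6, 0.2]
grip_width: 0.0523
```

```bash
python3 st.py;python3 - <<'E'
from h import *
s=snap('side'); print(grips(s,(222,142,70,55)),proj(s,[.449,.2635,.185]))
E
```

```text
21.2 [0.4512 0.2665 0.2292] ang 81.8 tilt [ 0.081  0.032 -0.996] [-0.6 -0.6  0.2] [0.01 0.02 0.02] [ 0.32  0.38  1.76  0.01  0.91 -1.11] 0.0523
[[236.95, 169.52, 21]] (np.float64(237.16753904118897), np.float64(166.34887867155652))
```

>>> carry_out:
  steps:
    - [[-0.3,-0.3,-2],-0.4,0.4]
    - [[0,0,-1.5],0,0.4]
    - [[-0.1,0,-0.4],0,0.6]
    - [[0,0,0],0,0.6]

```text
time: 21.65
position: [0.4521, 0.2638, 0.1955]
tool_rot: [0.759, 0.65, 0.047, 0.017]
ft_force: [0.4, 0.5, -0.3]
grip_width: 0.0431
```

```bash
python3 st.py
```

```text
21.65 [0.4521 0.2638 0.1955] ang 81.29 tilt [ 0.094  0.035 -0.995] [ 0.4  0.5 -0.3] [-0.05  0.04  0.06] [ 0.31  0.43  1.81  0.01  0.81 -1.11] 0.0431
```

>>> carry_out:
  steps:
    - [[-0.35,0,-0.5],0,0.7]
    - [[-0.1,0,-0.15],0,0.9]
    - [[-0.1,0,-0.1],0,0.9]
    - [[-0.05,0,-0.05],0,0.9]
    - [[0,0,0],0,0.9]
    - [[0,0,0],0,0.9]

```text
time: 22.25
position: [0.4476, 0.2612, 0.1908]
tool_rot: [0.757, 0.651, 0.048, 0.021]
ft_force: [0.5, -1.9, -0.5]
grip_width: 0.0241
```

```bash
python3 st.py
```

```text
22.25 [0.4476 0.2612 0.1908] ang 81.55 tilt [ 0.1    0.03  -0.995] [ 0.5 -1.9 -0.5] [-0.61  0.06 -0.06] [ 0.31  0.43  1.82 -0.    0.78 -1.11] 0.0241
```

>>> carry_out:
  steps:
    - [[0,0,0.5],0,0.9]
    - [[0,0,2],0,0.9]
    - [[0,0,2.5],0,0.9]
    - [[0,0,2.5],0,0.9]
    - [[0,0,2],0,0.9]
    - [[0,-2,1],0,0.9]
    - [[0,-4,0],0,0.9]
    - [[0,-4,0],0,0.9]
    - [[-0.5,-4,0],0,0.9]
    - [[-0.5,-4,0],0,0.9]

```text
time: 23.25
position: [0.4386, 0.0872, 0.3024]
tool_rot: [0.755, 0.653, 0.057, 0.017]
ft_force: [0.7, -0.1, -1.4]
grip_width: 0.0237
```

```bash
python3 st.py
```

```text
23.25 [0.4386 0.0872 0.3024] ang 81.93 tilt [ 0.108  0.049 -0.993] [ 0.7 -0.1 -1.4] [-0.07  0.06  0.04] [-0.09  0.16  1.85  0.07  1.03 -1.55] 0.0237
```

>>> carry_out:
  steps:
    - [[-1,-4,0],0,0.9]
    - [[-1,-4,0],0,0.9]
    - [[-0.5,-4,0],1,0.9]
    - [[0,-4,0],1,0.9]
    - [[0,-4,0],1,0.9]
    - [[0,-4,0],0.5,0.9]
    - [[0,-4,0],0,0.9]
    - [[0,-2.5,-1],0,0.9]
    - [[0,-0.5,-1],0,0.9]
    - [[0,0,-0.5],0,0.9]

```text
time: 24.25
position: [0.4154, -0.2364, 0.281]
tool_rot: [0.737, 0.673, 0.067, 0.021]
ft_force: [-0.5, -0.5, -1.6]
grip_width: 0.0234
```

```bash
python3 st.py
```

```text
24.25 [ 0.4154 -0.2364  0.281 ] ang 85.05 tilt [ 0.127  0.058 -0.99 ] [-0.5 -0.5 -1.6] [ 0.02  0.17 -0.01] [-0.83  0.25  1.8   0.15  1.05 -2.39] 0.0234
```

>>> carry_out:
  steps:
    - [[0,-0.1,-1.5],0.4,0.9]
    - [[-0.1,-0.1,-1.3],0,0.9]
    - [[-0.1,-0.1,-0.5],0,0.9]
    - [[0,0,0],0,0.9]

```text
time: 24.65
position: [0.4133, -0.2327, 0.246]
tool_rot: [0.733, 0.676, 0.069, 0.018]
ft_force: [-1.0, 0.2, -0.3]
grip_width: 0.0234
```

```bash
python3 st.py
python3 - <<'E'
from h import *
s=snap('side')
p=robot.get_obs()['position'];print('eye top',proj(s,p+[.001,.001,-.0318]),'bot',proj(s,p+[.002,.001,-.0688]))
im=s['pixels'].astype(int)
for v in range(222,282,4):
    r=im[v,245:300]; m=(r.max(1)<125)&(r.max(1)-r.min(1)<28); u=np.where(m)[0]+245
    print(v,u.min() if len(u) else '',u.max() if len(u) else '',len(u),end='; ')
E
```

```text
24.65 [ 0.4133 -0.2327  0.246 ] ang 85.65 tilt [ 0.126  0.066 -0.99 ] [-1.   0.2 -0.3] [-0.03  0.18  0.01] [-0.83  0.3   1.85  0.17  0.96 -2.42] 0.0234
eye top (np.float64(274.50042121776323), np.float64(231.38641129846937)) bot (np.float64(274.9239769456091), np.float64(242.83715170437918))
222 265 296 32; 226 266 286 21; 230 267 281 15; 234 271 290 8; 238 270 299 20; 242 271 281 11; 246 252 279 8; 250 245 276 12; 254 245 278 15; 258 267 276 10; 262 252 282 18; 266 257 283 17; 270 254 283 18; 274 246 299 12; 278 249 299 11;
```

>>> carry_out:
  steps:
    - [[0.6,-0.4,-0.1],0,0.9]
    - [[1.0,-0.1,-0.1],0,0.9]
    - [[0,0,0],0,0.9]

```text
time: 25.0
position: [0.4321, -0.2379, 0.2461]
tool_rot: [0.733, 0.677, 0.069, 0.021]
ft_force: [0.0, 0.2, -0.3]
grip_width: 0.024
```

```bash
python3 st.py
```

```text
25.0 [ 0.4321 -0.2379  0.2461] ang 85.72 tilt [ 0.129  0.063 -0.99 ] [ 0.   0.2 -0.3] [-0.04  0.15  0.01] [-0.81  0.32  1.81  0.17  0.97 -2.4 ] 0.024
```

>>> carry_out:
  steps:
    - [[1.2,-0.09,-0.1],0,0.9]
    - [[1.3,-0.1,-0.05],0,0.9]
    - [[1.2,-0.1,0],0,0.9]
    - [[0.8,-0.06,0],0,0.9]
    - [[0,0,-0.2],0,0.9]

```text
time: 25.5
position: [0.4831, -0.2423, 0.2432]
tool_rot: [0.732, 0.677, 0.07, 0.022]
ft_force: [-0.0, -0.1, -1.6]
grip_width: 0.0238
```

```bash
python3 st.py
```

```text
25.5 [ 0.4831 -0.2423  0.2432] ang 85.77 tilt [ 0.132  0.061 -0.989] [-0.  -0.1 -1.6] [-0.07  0.12  0.02] [-0.74  0.39  1.71  0.16  1.   -2.32] 0.0238
```

>>> carry_out:
  steps:
    - [[0,0,-0.7],0,0.9]
    - [[0,0,-0.5],0,0.9]
    - [[0,0,-0.1],0,0.9]
    - [[0,0,0],0,0.9]

```text
time: 25.9
position: [0.4828, -0.2422, 0.2291]
tool_rot: [0.732, 0.677, 0.069, 0.022]
ft_force: [1.0, 0.4, 2.1]
grip_width: 0.0238
```

```bash
python3 st.py
```

```text
25.9 [ 0.4828 -0.2422  0.2291] ang 85.77 tilt [ 0.132  0.062 -0.989] [1.  0.4 2.1] [ 0.09  0.   -0.01] [-0.74  0.41  1.72  0.16  0.96 -2.33] 0.0238
```

>>> carry_out:
  steps:
    - [[0.3,-0.02,0.1],0,0.9]
    - [[0.6,-0.04,0],0,0.9]
    - [[0.6,-0.05,0],0,0.9]
    - [[0.5,-0.04,0],0,0.9]
    - [[0.2,-0.02,0],0,0.9]

```text
time: 26.4
position: [0.5052, -0.2437, 0.2296]
tool_rot: [0.733, 0.677, 0.069, 0.021]
ft_force: [-1.5, -0.1, -1.0]
grip_width: 0.0239
```

```bash
python3 st.py
```

```text
26.4 [ 0.5052 -0.2437  0.2296] ang 85.72 tilt [ 0.13   0.063 -0.99 ] [-1.5 -0.1 -1. ] [-0.15  0.32 -0.02] [-0.72  0.43  1.67  0.16  0.98 -2.29] 0.0239
```

>>> carry_out:
  steps:
    - [[0.3,-0.02,0],0,0.9]
    - [[0.3,-0.02,0],0,0.9]
    - [[0.2,-0.02,0],0,0.9]

```text
time: 26.7
position: [0.5091, -0.2443, 0.2291]
tool_rot: [0.731, 0.679, 0.064, 0.016]
ft_force: [-5.4, -1.1, 3.2]
grip_width: 0.0237
```

```bash
python3 st.py
python3 - <<'E'
from h import *
s=snap('side'); print(grips(s,(285,180,65,60)))
E
```

```text
26.7 [ 0.5091 -0.2443  0.2291] ang 85.94 tilt [ 0.117  0.063 -0.991] [-5.4 -1.1  3.2] [-0.15  1.29  0.03] [-0.71  0.44  1.66  0.15  1.   -2.28] 0.0237
[[326.41, 229.0, 22], [318.59, 230.59, 17]]
```

>>> carry_out:
  steps:
    - [[-0.1,0,0],0,0.35]
    - [[0,0,0],0,0.35]
    - [[0,0,0],0,0.35]
    - [[0,0,0],0,0.35]
    - [[0,0,1],0,0.35]
    - [[0,0,2.5],0,0.35]
    - [[0,0,3],0,0.35]
    - [[-1,2,3],0,0.35]
    - [[-1,4,1],0,0.35]
    - [[0,4,0],0,0.35]

```text
time: 27.75
position: [0.4915, -0.147, 0.3417]
tool_rot: [0.734, 0.675, 0.067, 0.021]
ft_force: [-0.1, -0.0, 0.1]
grip_width: 0.0567
```

>>> carry_out:
  steps:
    - [[0,4,0],0,0.35]
    - [[0,4,0],0,0.35]
    - [[0,3,0],0,0.35]
    - [[0,1,0],0,0.35]
    - [[0,0,0],0,0.35]
    - [[0,0,0],0,0.35]
    - [[0,0,0],0,0.35]

```text
time: 28.45
position: [0.4916, -0.0205, 0.3486]
tool_rot: [0.733, 0.676, 0.07, 0.027]
ft_force: [1.4, 0.4, -0.8]
grip_width: 0.0567
```

```bash
python3 st.py
python3 - <<'E'
from h import *
s=snap('side'); print(grips(s,(285,180,65,60)))
s=snap('side');t=snap('top'); print(grips(s,(285,180,65,60)))
for h in(-.027,-.051,-.075): print(h,proj(s,np.array([.583,-.2485,.2225])+h*np.array([.997,-.0785,0])))
def crop(c,u,v,w,h,k): return cv2.resize(c['pixels'][v:v+h,u:u+w,::-1],None,fx=k,fy=k,interpolation=cv2.INTER_CUBIC)
cv2.imwrite('pics/z.png',np.hstack([crop(s,275,200,80,110,5),crop(t,300,150,80,110,5)]))
E
```

```text
28.45 [ 0.4916 -0.0205  0.3486] ang 85.68 tilt [ 0.138  0.056 -0.989] [ 1.4  0.4 -0.8] [0.   0.08 0.04] [-0.33  0.17  1.7   0.11  1.16 -1.86] 0.0567
[[326.34, 222.48, 83], [309.36, 225.12, 78], [317.67, 223.55, 87]]
[[326.24, 222.69, 84], [309.05, 225.39, 85], [317.71, 223.29, 79]]
-0.027 (np.float64(325.4930305525022), np.float64(221.7588417510219))
-0.051 (np.float64(317.157198736291), np.float64(223.04319065334542))
-0.075 (np.float64(308.73962219790894), np.float64(224.34013442880288))
```

View pics/z.png

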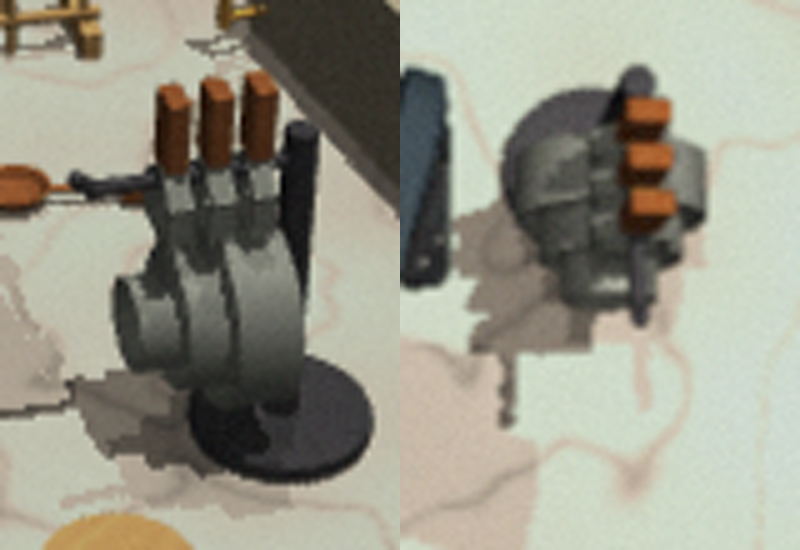

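The final crop shows three pans nested on the hook, with grips at side px (326,223), (318,223) and (309,225). They are evenly spaced at about 24–25 mm and still. I'm handing in.

```bash
python3 -c "
from rig import robot
print(robot.hand_in())"
```

```text
the job is handed in; nothing more can be done
None
```

All three pans are hanging on the hook: the largest against the post, then the middle one, then the smallest. Each faces as it did in the rack. I handed the job in at about 28.6 s of the 72 s allowed; `hand_in()` gave no verdict.

**Last checks:**
- **Position:** in the side view the three grips sat within about 1 px of where hung pans should be. They were about 25 mm apart, against the ideal 24 mm, which puts each smaller pan's floor about 13 mm inside the mouth behind it.
- **Stillness:** two pictures in a row agreed to about 0.3 px, and the gripper was more than 20 cm clear.
- **Forces:** readings between moves never exceeded about 10 N, including when I pushed the pans back. I did not record forces during the moves.
- **Tin and other items:** I did not re-measure the tin or the other items at the end. The planned paths kept clear of them, and no force reading suggested contact.

**What went wrong or drifted:**
- My first grasp of the middle pan was off: the gripper had crept about 8 mm up and 5 mm sideways, so I opened and gripped again before lifting.
- The tool slowly tilted over the run, reaching about 8°. Each pan moved only about 2° from upright in the gripper and hung level once released.

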